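# Seat a keyed stub shaft in the welding positioner's hub

## Task

Grip the keyed stub shaft by its square head, lift it out of its storage block and lower its tip into the bore of the positioner hub; turn it until its key slips into the keyway, then push it down fully home against the hub's spring ejector, with the collar flush on the hub's face. Finish while holding: keep the head gripped and keep pushing, because the spring lifts the shaft again if you let go. Do not disturb the angle iron, the weld coupon or the hammer lying about.

Things in the scene. Friction and masses are not known exactly. Their poses are not given: they have to be found in the camera images.
- shaft: Loose steel stub shaft, upright, about 0.35 kg. Origin at the centre of its lower tip, z up the shaft, x towards the key. Up from the tip: taper 18 to 28 mm diameter over 6 mm, then 28 mm diameter to 58 mm; collar 56 mm diameter from 58 to 66 mm; square head from 66 to 116 mm. Key: rib 9 mm wide reaching 20 mm from the axis on the +x side, from 16 mm above the tip up to the collar.
- shaft_head (a point): Centre of the shaft's square head (where to grip), 28 x 28 mm, 50 mm tall, faces square to x and y; 91 mm above the tip, 25 mm above the collar's top. Axes as the shaft's.
- shaft_seat (a point): Centre of the underside of the shaft's collar, 58 mm above the tip; axes as the shaft's. A lug 10 mm wide on the collar's rim, reaching 37 mm from the axis, sits above the key and shows its direction (+x).
- hub: Fixed hub, does not turn: metal barrel 90 mm diameter on a 124 mm, 12 mm thick flange; origin under its centre, x towards the keyway. A rib 12 mm wide outside the barrel, reaching 54 mm from the axis, stands at the keyway's side.
- hub_mouth (a point): Centre of the bore at the hub's flat top face, 80 mm above the table; z up, x towards the keyway. Bore 30.6 mm; keyway 12 mm wide, reaching 22 mm from the axis on the +x side, open at the top. Seated: the shaft's x is along this x and shaft_seat coincides with this point. With the key off the keyway the shaft stops with only its 16 mm plain tip in the bore.
- ejector (a joint): Spring ejector disc at the bottom of the bore, metres pressed down: 0 at rest, 0.010 with the shaft fully home (stop at 0.012). The shaft's tip meets it when the collar is 10 mm above the hub's face. It pushes up with about 6 N at 0 and 12 N at 0.010, more than the shaft's weight.
- stand_top (a point): Centre of the top of the fixed storage block, 95 x 95 mm, 70 mm tall, with a plain 45 mm round hole in which the shaft stands; the collar rests on this top.
- angle_iron: Bystander: loose steel angle, 40 x 140 mm, 40 mm tall, origin under its centre, long along y.
- coupon: Bystander: loose flat steel weld coupon, 75 x 45 x 8 mm, origin under its centre.
- hammer: Bystander: loose hammer lying down, handle along its x.
Not all that is in view belongs to the job. What is shaped like the shaft but green is not meant. Leave any brown look-alike of the hub alone.

How it is judged:
By the outcome, as a careful person would: the job done as asked, in the order asked, and still so for the second after the job is handed in, while the arm keeps its last pose, push and grip.
It also fails if it takes over 45 s, if anything falls off the work surface, if the arm or the gripper's body presses on something with over 40 N, if the wrist force passes 120 N, or if a joint passes its speed limit or range.

## Robot

A 6-joint arm with a two-finger parallel gripper is mounted at the origin on the work surface. World frame = base frame: x ahead of the robot, y to its left, z up, the work surface at z = 0. Lengths are in m, angles in rad, forces in N, time in s.
With the tool pointing down it reaches from about 0.3 to 0.775 m from the base axis. Payload 14.6 kg.
Tool frame: the origin (TCP) lies between the finger pads; the fingertips stand 19 mm ahead of it and the grasp point (between the pads) is the TCP; z points along the fingers, y is the direction in which the jaws open and shut (so a half turn about z gives the same grasp; the last joint's range is limited). The gripper opens to 94 mm and grips with 3 to 60 N. Pads are 16 mm wide; open, the fingers measure 119 mm over their backs; the gripper's body (75 mm by 177 mm) begins 78 mm behind the grasp point.
Start: joints at [-1.406, 0.3, 1.521, -0, 1.321, -0.067], TCP at [0.126, -0.535, 0.224] pointing down, gripper open.
Joint ranges: [-3.03, 3.03], [-0.79, 2.21], [0.23, 2.52], [-1.04, 4.18], [0, 3.07], [-2.55, 2.55]. Speed limits (rad/s): [2.22, 2.22, 2.57, 3.14, 3.14, 3.14].

## Interface

Orientations are given as [roll, pitch, yaw] about the fixed x, y, z axes, in that order (R = Rz(yaw) Ry(pitch) Rx(roll)).
In Python, from station import telemetry, vision, ctrl gives the robot as it stands. The module is installed in compiled form; this text tells all that it offers.
- The arm moves only by the shell command python3 -m creep 'ROWS' [FORCE]. ROWS is JSON, a list of rows, each a list of 3 entries, a list of its own where there are three numbers: the shift along the tool's x, y, z in units of 50 mm (1.0 is 50 mm), then the turn about the tool's z in units of 8 degrees (1.0 is 8 degrees), then the opening, from 0 (shut) to 1 (fully open). In form: [[[tx, ty, tz], twist, gripper], ...]. A call has 1 to 12 rows; each row is the pose to reach, as a shift and turn from the pose commanded when the call began, along the tool's axes at that moment; what a row does not reach only later rows make up. A row lasts 1/10 s, in which the tool goes at most 50 mm and 8.59 degrees, less where a joint would pass 70% of its speed; a pose out of reach is approached as far as the arm can. A call with a gripper value outside its range is refused whole. The fingers move at their own pace and stop on an object; FORCE is the grip in N (left out, the last holds). Time passes only in rows, so rows that repeat a pose let the fingers close. It gives the time, the measured TCP pose, the force and the opening at its end, in the units of the state.
- telemetry.get_obs(): the state, without advancing time (a new reading comes with each control period).
- vision.camera(name): name is "scene" or "top" or "wrist"; returns a dict with "img" (480x640x3 uint8, red, green, blue), "depth" (480x640 float32, m along the optical axis (not along the pixel's ray), 0 where there is no reading), "vertical_fov" (degrees; the focal length in pixels is half the picture's height over the tangent of half this angle, whatever the lens; pixels are square), "cx", "cy" (the principal point, pixels), "extrinsics" (4x4, takes a point from camera to world coordinates); the wrist camera has in their place "hand_eye" (4x4, takes a point from camera to tool coordinates, whose origin is the TCP and whose axes are the flange's). Camera axes: x right, y down, z forward; pixel columns grow to the right and rows downward; lengths in m; the calibration is good to about 2 mm. A picture is of the moment at which its call begins: read the wrist's pose just before it.
- ctrl.hand_in(): hands the job in, once; it reports no verdict.
The state is a dict: "time_s": time; "qpos": joint angles; "joint_vel": joint speeds; "tau": joint torques, N m; "ee_pos": TCP position; "eef_rot": TCP orientation; "force": force on the tool from outside, world axes, zero at the start; "moment": the same for the moment, N m; "grip_width": finger opening in m.
Only numpy, scipy, OpenCV 4.12 (cv2) and the standard library are available. Lean on these libraries where they do the work, as an engineer would, in place of code of your own. Each camera call takes 0.05 s, during which the arm holds its last target.

## Working session

There is one attempt and no reset: what is moved stays moved. The work goes in short steps, Python scripts to look and compute and a shell command to move; the robot and the scene stay as the last step left them, time stands still between calls to the robot, and variables do not carry over. Pictures are saved under pics/ and viewed, and the job is handed in when it is done.

```bash
mkdir -p pics; ls; cat > h.py <<'E'
import numpy as np, cv2
from station import telemetry, vision, ctrl
def grab(name,tag):
    o=telemetry.get_obs(); c=vision.camera(name)
    cv2.imwrite(f'pics/{tag}.png',c['img'][:,:,::-1]); 
    np.savez(f'pics/{tag}.npz',ee=o['ee_pos'],rot=o['eef_rot'],**{k:v for k,v in c.items()})
    return o,c
E
python3 - <<'E'
from h import *
for n in ['scene','top','wrist']:
    o,c=grab(n,n+'0')
    print(n,c['vertical_fov'],c['cx'],c['cy'],c.get('extrinsics',c.get('hand_eye')).round(3).tolist(), (c['depth']>0).mean())
print(telemetry.get_obs())
E
```

```text
pics
scene 50.26671477061543 322.27497265976785 235.43603888668332 [[0.53, 0.541, -0.653, 1.345], [0.848, -0.35, 0.398, -0.414], [-0.013, -0.764, -0.645, 0.817], [0.0, 0.0, 0.0, 1.0]] 0.9959700520833333
top 53.16703138200204 321.7293610871395 236.15200334936281 [[-0.012, -0.995, 0.095, 0.537], [-1.0, 0.012, -0.003, 0.025], [0.002, -0.095, -0.995, 1.025], [0.0, 0.0, 0.0, 1.0]] 0.9960774739583333
wrist 65.90351245756185 321.4828586673976 235.5321635838051 [[-0.0, -0.971, -0.24, 0.07], [1.0, 0.0, -0.002, -0.0], [0.002, -0.24, 0.971, -0.161], [0.0, 0.0, 0.0, 1.0]] 0.9959309895833334
{'time_s': 0.15, 'qpos': array([-1.40558806e+00,  3.00321646e-01,  1.52141252e+00, -1.37169457e-05,
        1.32071332e+00, -6.65648983e-02]), 'joint_vel': array([ 0.00036683, -0.00225981, -0.00137103,  0.00029446, -0.00047536,
       -0.00034725]), 'tau': array([-2.12383279e-04, -5.31961763e+01, -3.52821529e+01,  7.07698544e-02,
        2.36335321e-02, -6.60624869e-05]), 'ee_pos': array([ 0.12632042, -0.5351149 ,  0.22403962]), 'eef_rot': array([-3.14073883e+00, -4.36019984e-05,  2.31776542e-01]), 'force': array([ 0.14212899, -0.55216863, -0.06598138]), 'moment': array([ 0.03118247,  0.01502181, -0.03429749]), 'grip_width': 0.09405128755342561}
```

View pics/top0.png

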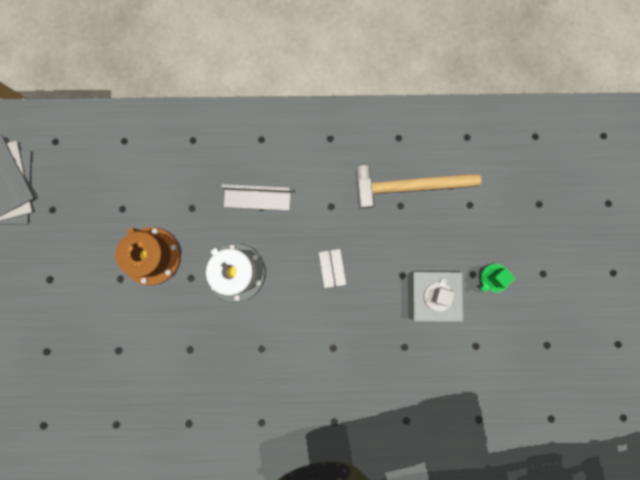

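View pics/scene0.png

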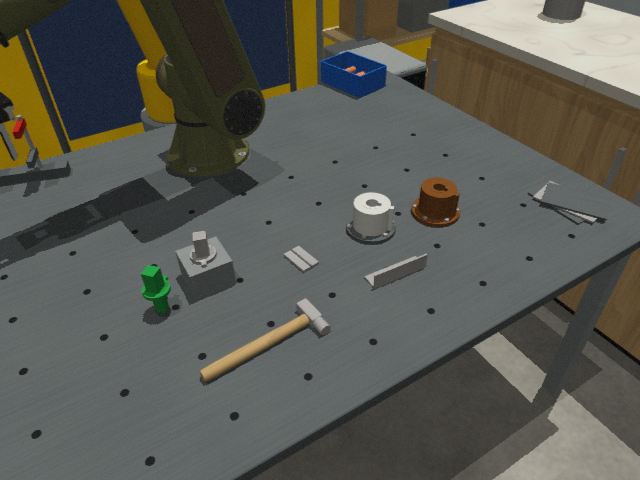

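The top view shows the white hub at about (233,272), the storage block and shaft at (438,296), the green decoy at (496,278) and the brown decoy at (146,254). The bystanders are the angle iron at (257,198), the coupon at (332,268) and the hammer at (420,184). Next I'll zoom in.

```bash
python3 - <<'E'
import cv2,numpy as np
t=cv2.imread('pics/top0.png'); s=cv2.imread('pics/scene0.png')
r=lambda im,x,y,w,h:cv2.resize(im[y:y+h,x:x+w],(400,300),interpolation=cv2.INTER_CUBIC)
a=np.vstack([np.hstack([r(t,193,241,80,60),r(t,400,266,80,60)]),np.hstack([r(s,332,188,80,60),r(s,165,222,80,60)])])
cv2.imwrite('pics/zoom0.png',a)
E
```

```text
(no output)
```

View pics/zoom0.png

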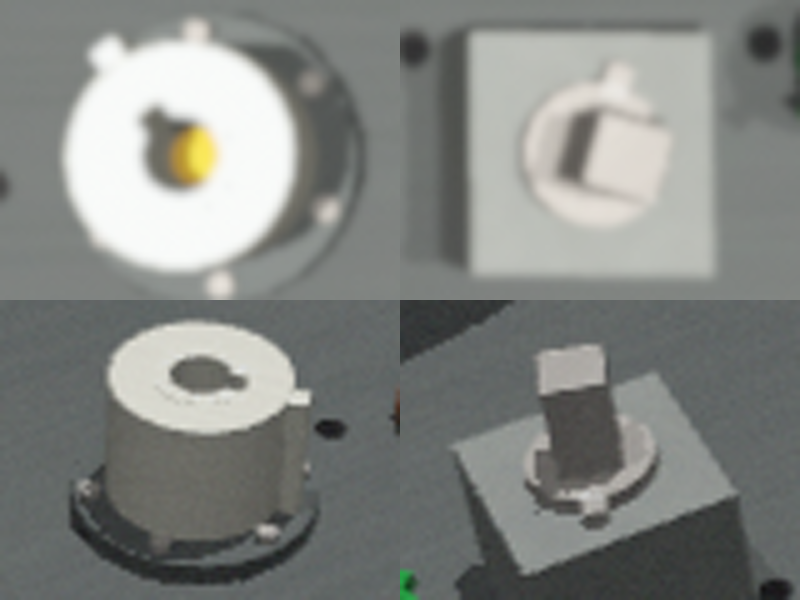

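```bash
cat >> h.py <<'E'
from scipy.spatial.transform import Rotation as Ro
def pose(c,ee=None,rot=None):
    if 'extrinsics' in c: return np.array(c['extrinsics'])
    T=np.eye(4); T[:3,:3]=Ro.from_euler('xyz',rot).as_matrix(); T[:3,3]=ee
    return T@np.array(c['hand_eye'])
def ray(c,uv,z,T):
    f=240/np.tan(np.radians(float(c['vertical_fov']))/2)
    d=T[:3,:3]@np.array([(uv[0]-c['cx'])/f,(uv[1]-c['cy'])/f,1]); o=T[:3,3]
    return o+d*(z-o[2])/d[2]
def proj(c,p,T):
    f=240/np.tan(np.radians(float(c['vertical_fov']))/2)
    q=np.linalg.inv(T)@np.append(p,1); return np.array([c['cx']+f*q[0]/q[2],c['cy']+f*q[1]/q[2]])
E
python3 - <<'E'
from h import *
c=np.load('pics/top0.npz'); T=pose(c)
P=lambda u,v,z:ray(c,(u,v),z,T).round(4)
hm=P(229.4,272,.08);hr=P(214,251.4,.08)
print('hub',hm,'rib',hr,np.linalg.norm(hr-hm),np.degrees(np.arctan2(*(hr-hm)[[1,0]])))
print('head',P(445.4,297,.128)); cc=P(439.2,296.4,.078); l=P(443.6,281,.078)
print('collar',cc,'lug',l,np.linalg.norm(l-cc),np.degrees(np.arctan2(*(l-cc)[[1,0]])))
for n,uv,z in [('coupon',(332,268),.008),('angle',(257,198),.02),('ham',(365,185),.02),('green',(496,278),.1),('brown',(142,252),.08)]: print(n,P(*uv,z))
d=c['depth']; f=240/np.tan(np.radians(float(c['vertical_fov']))/2)
def D(u,v):
    z=d[v,u]; return (T@np.array([(u-c['cx'])*z/f,(v-c['cy'])*z/f,z,1]))[:3].round(3)
print(D(445,297),D(225,283),D(420,310))
E
```

```text
hub [0.5581 0.2044 0.08  ] rib [0.599 0.235 0.08 ] 0.05108003523882882 36.80259644792494
head [ 0.5058 -0.2059  0.128 ]
collar [ 0.5054 -0.2066  0.078 ] lug [ 0.5353 -0.2164  0.078 ] 0.031465059987230315 -18.1470327563649
coupon [0.5655 0.001  0.008 ]
angle [0.7153 0.1582 0.02  ]
ham [ 0.7405 -0.0714  0.02  ]
green [ 0.5398 -0.3117  0.1   ]
brown [0.5996 0.3768 0.08  ]
[ 0.506 -0.205  0.127] [0.537 0.214 0.076] [ 0.479 -0.17   0.069]
```

```bash
python3 -m creep '[[[0.4,-0.2,0],-0.3,1],[[1.2,-0.6,0],-0.9,1],[[2.1,-1.1,-0.1],-1.6,1],[[3,-1.6,-0.2],-2.4,1],[[3.9,-2.1,-0.2],-3.2,1],[[4.8,-2.5,-0.3],-4,1],[[5.7,-3,-0.3],-4.8,1],[[6.6,-3.5,-0.4],-5.5,1],[[7.4,-3.9,-0.4],-6.2,1],[[8.2,-4.3,-0.5],-6.8,1],[[8.7,-4.55,-0.5],-7.2,1],[[8.9,-4.65,-0.5],-7.35,1]]' 60
python3 - <<'E'
from h import *
o,c=grab('wrist','w1'); print(o['ee_pos'],np.degrees(o['eef_rot']),o['time_s'])
E
```

```text
time_s: 1.35
ee_pos: [0.5074, -0.2049, 0.249]
eef_rot: [-3.141, -0.0, 1.262]
force: [0.3, -0.8, 0.2]
grip_width: 0.094
[ 0.50741881 -0.20490781  0.24903156] [-1.79965403e+02 -1.56543790e-02  7.23260940e+01] 1.35
```

View pics/w1.png

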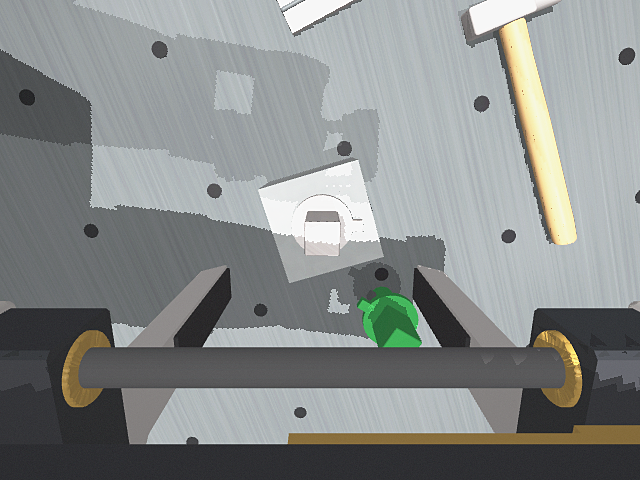

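The wrist view shows the shaft's head at about (322,235), almost square to the image, with the lug pointing right at (355,225). Next I'll measure the head's top face and the collar.

```bash
python3 - <<'E'
import cv2
t=cv2.imread('pics/w1.png')
cv2.imwrite('pics/w1z.png',cv2.resize(t[180:270,270:390],(800,600),interpolation=cv2.INTER_CUBIC))
E
```

```text
(no output)
```

View pics/w1z.png

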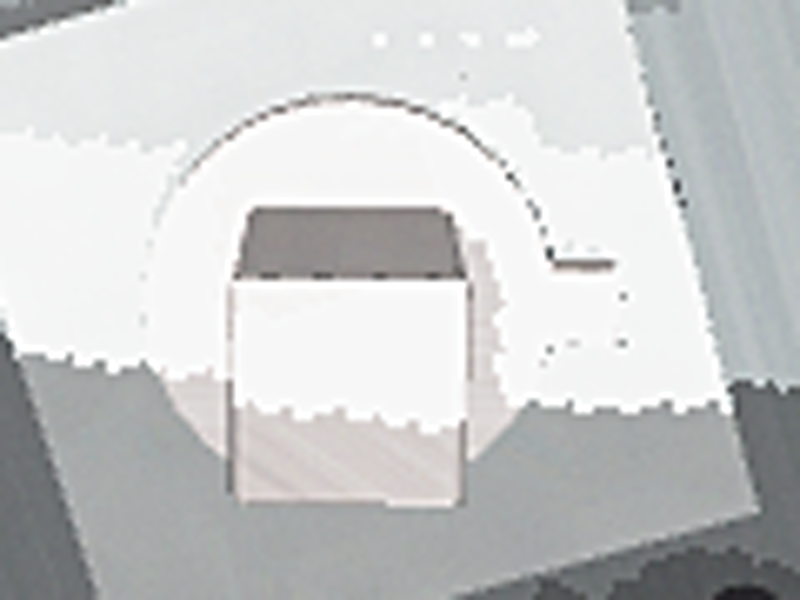

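```bash
python3 - <<'E'
from h import *
c=np.load('pics/w1.npz'); T=pose(c,c['ee'],c['rot'])
P=lambda u,v,z:ray(c,(u/6.667+270-.4,v/6.667+180-.4),z,T)
k=[P(*q,.128) for q in [(231,275),(469,278),(463,504),(231,500)]]
print(np.round(k,4)); m=np.mean(k,0);print('head',m)
e=k[1]-k[0]+k[2]-k[3]; print('edge yaw',np.degrees(np.arctan2(e[1],e[0])),[np.linalg.norm(k[i]-k[i-1]) for i in range(4)])
cc=P(347,294,.078); l=P(622,305,.078);print('collar',cc,'lug',l,np.linalg.norm(l-cc),np.degrees(np.arctan2(*(l-cc)[[1,0]])))
d=m-c['ee']; R=Ro.from_euler('xyz',c['rot']).as_matrix(); print('tool shift',R.T@d*20)
E
```

```text
[[ 0.4986 -0.1893  0.128 ]
 [ 0.5249 -0.198   0.128 ]
 [ 0.5162 -0.2241  0.128 ]
 [ 0.49   -0.2152  0.128 ]]
head [ 0.50744949 -0.20664438  0.128     ]
edge yaw -18.537698144371035 [np.float64(0.027349913030515368), np.float64(0.027749146623901953), np.float64(0.027485553820411186), np.float64(0.027663892341885533)]
collar [ 0.50752008 -0.20553887  0.078     ] lug [ 0.54310429 -0.21849038  0.078     ] 0.03786789271592146 -19.999886534397653
tool shift [-0.03356714  0.01259068  2.42061502]
```

```bash
python3 -m creep '[[[0,0,0.4],0.1,1],[[-0.03,0,1.1],0.1,1],[[-0.03,0,1.8],0.1,1],[[-0.03,0,2.4],0.1,1],[[-0.03,0,2.7],0.1,1],[[-0.03,0,2.88],0.1,1],[[-0.03,0,2.88],0.1,1],[[-0.03,0,2.88],0.1,0.3],[[-0.03,0,2.88],0.1,0],[[-0.03,0,2.88],0.1,0],[[-0.03,0,2.88],0.1,0],[[-0.03,0,2.88],0.1,0]]' 60
python3 -m creep '[[[0,0,0],0,0],[[0,0,0],0,0],[[0,0,0],0,0]]'
```

```text
time_s: 2.6
ee_pos: [0.5056, -0.2082, 0.1057]
eef_rot: [3.141, 0.0, 1.244]
force: [-0.4, 0.2, -0.4]
grip_width: 0.0575
time_s: 2.9
ee_pos: [0.5056, -0.2082, 0.1054]
eef_rot: [-3.142, -0.0, 1.244]
force: [0.4, 0.3, -0.0]
grip_width: 0.0331
```

```bash
python3 -m creep '[[[0,0,0],0,0],[[0,0,0],0,0],[[0,0,0],0,0],[[0,0,0],0,0]]'
```

```text
time_s: 3.3
ee_pos: [0.5057, -0.2082, 0.1055]
eef_rot: [3.141, -0.0, 1.244]
force: [2.0, -0.8, -0.6]
grip_width: 0.0273
```

```bash
python3 -m creep '[[[0,0,-0.1],0,0],[[0,0,-0.3],0,0],[[0,0,-0.6],0,0],[[0,0,-1],0,0],[[0,0,-1.4],0,0],[[0,0,-1.8],0,0],[[0,0,-2.2],0,0],[[0,0,-2.5],0,0],[[0,0,-2.7],0,0],[[0,0,-2.7],0,0],[[0,0,-2.7],0,0]]'
python3 - <<'E'
from h import *
for n in ['scene','wrist','top']:
  o,c=grab(n,n+'2')
print(o['ee_pos'],np.degrees(o['eef_rot']),o['force'])
import cv2
a=np.hstack([cv2.resize(cv2.imread('pics/%s2.png'%n),(400,300)) for n in ['scene','wrist']]);cv2.imwrite('pics/m2.png',a)
E
```

```text
time_s: 4.4
ee_pos: [0.5053, -0.2081, 0.2399]
eef_rot: [-3.141, -0.0, 1.244]
force: [-0.7, -0.2, -4.5]
grip_width: 0.0278
[ 0.50526412 -0.20803616  0.23951177] [-1.79906722e+02 -1.24072943e-02  7.12820875e+01] [-0.27698001 -0.07336564 -3.87767189]
```

View pics/m2.png

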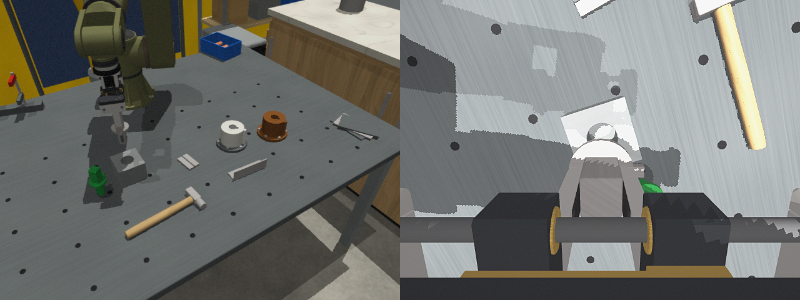

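The wrist view shows the shaft gripped and clear of the block, which is at about (600,130) in the montage. Next I'll carry it beside the hub and turn it to roughly match.

```bash
python3 -m creep '[[[0.2,0,0],-0.2,0],[[0.7,0,0],-0.7,0],[[1.4,0,0],-1.4,0],[[2.1,0,0],-2.1,0],[[2.8,0,0],-2.8,0],[[3.5,0,0],-3.5,0],[[4.2,0,0],-4.2,0],[[4.9,0,0],-4.9,0],[[5.6,0,0],-5.6,0],[[6.3,0,0],-6.3,0],[[6.8,0,0],-6.8,0],[[7,0,0],-7,0]]'
python3 -m creep '[[[0,0,0],0,0],[[0,0,0],0,0]]'
python3 - <<'E'
from h import *
o,c=grab('wrist','w3'); print(o['ee_pos'],np.degrees(o['eef_rot']),o['time_s'])
E
```

```text
time_s: 5.75
ee_pos: [0.6179, 0.1261, 0.2397]
eef_rot: [-3.141, -0.001, 2.227]
force: [0.1, 0.0, -3.6]
grip_width: 0.0274
time_s: 5.95
ee_pos: [0.6177, 0.1227, 0.2402]
eef_rot: [-3.141, -0.0, 2.22]
force: [0.4, 0.1, -3.4]
grip_width: 0.0276
[0.61766053 0.12269701 0.24022124] [-1.79967700e+02 -3.80808599e-03  1.27207680e+02] 5.95
```

View pics/w3.png

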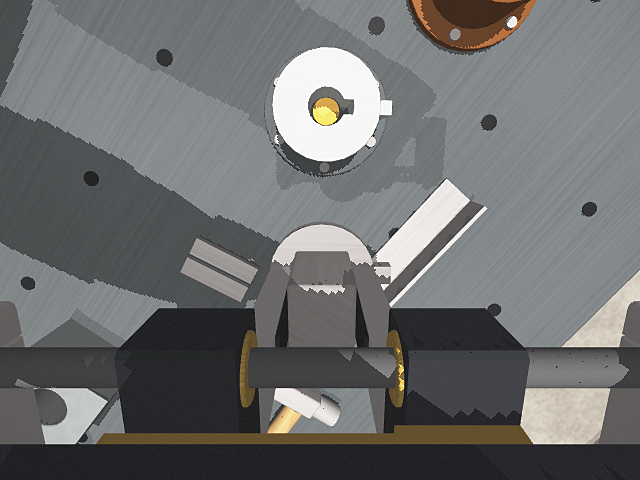

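The wrist view shows the hub face at about (327,105) with its rib on the right at (386,107). The held collar's arc is centred near x=322 and the lug is on the right at (382,270), so rib and lug are nearly aligned. Next I'll fit the circles.

```bash
python3 - <<'E'
from h import *
c=np.load('pics/w3.npz'); T=pose(c,c['ee'],c['rot']); R=Ro.from_euler('xyz',c['rot']).as_matrix()
im=c['img']; g=im.min(2)
m=((g>225)).astype(np.uint8); m[180:]=0
n,lab,st,_=cv2.connectedComponentsWithStats(m); i=1+np.argmax(st[1:,4]); m=(lab==i).astype(np.uint8); print(st[i])
cnt=max(cv2.findContours(m,0,cv2.CHAIN_APPROX_NONE)[0],key=len)[:,0]
W=np.array([ray(c,q,.08,T) for q in cnt])[:,:2]
def circ(W):
    A=np.c_[2*W,np.ones(len(W))]; s=np.linalg.lstsq(A,(W**2).sum(1),rcond=None)[0]; return s[:2],np.sqrt(s[2]+s[:2]@s[:2])
K=W
for _ in range(8):
    p,r=circ(K); res=np.linalg.norm(W-p,axis=1)-r; K=W[abs(res)<max(.0015,np.median(abs(res))*2)]
print('hub',p,r,len(K),len(W))
far=W[np.linalg.norm(W-p,axis=1)>r+.004]; q=far.mean(0); print('rib max',np.linalg.norm(W-p,axis=1).max(),'yaw',np.degrees(np.arctan2(*(q-p)[::-1])),len(far))
dt=R.T@np.append(p-c['ee'][:2],0); print('hub in tool',dt)
z=lambda t,x,y,w,h:cv2.resize(t[y:y+h,x:x+w,::-1],(400,300),interpolation=cv2.INTER_CUBIC)
cv2.imwrite('pics/w3z.png',np.hstack([z(im,260,35,140,105),z(im,255,200,140,105)]))
E
```

```text
[ 273   47  119  114 8497]
hub [0.56086205 0.20543301] 0.04396443372587907 318 384
rib max 0.053805277874014096 yaw 23.91145145422579 40
hub in tool [1.00241368e-01 4.79386443e-03 3.95991986e-06]
```

View pics/w3z.png

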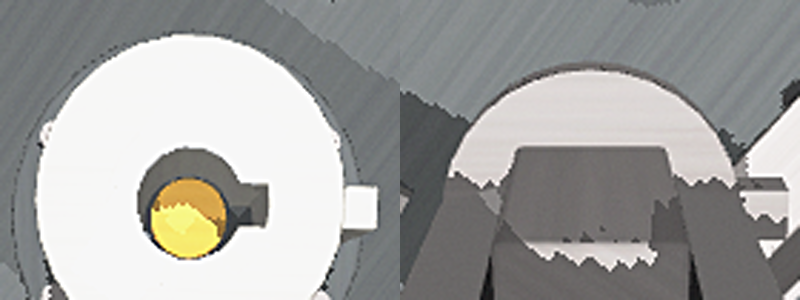

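```bash
python3 - <<'E'
from h import *
from scipy.optimize import least_squares
c=np.load('pics/w3.npz'); T=pose(c,c['ee'],c['rot']); R=Ro.from_euler('xyz',c['rot']).as_matrix()
im=c['img']; g=im.min(2)
m=((g>225)).astype(np.uint8); m[180:]=0
n,lab,st,_=cv2.connectedComponentsWithStats(m); i=1+np.argmax(st[1:,4]); m=(lab==i).astype(np.uint8)
cs=cv2.findContours(m,cv2.RETR_CCOMP,cv2.CHAIN_APPROX_NONE)[0]; cs=sorted(cs,key=len)[::-1]
tool=lambda q,z:(R.T@(ray(c,q,z,T)-c['ee']))[:2]
def fit(P):
    f=least_squares(lambda s:np.linalg.norm(P-s[:2],axis=1)-s[2],[*P.mean(0),.03],loss='soft_l1',f_scale=.0004); return f.x
for k,cn in enumerate(cs[:2]):
    P=np.array([tool(q,.08) for q in cn[:,0]]); s=fit(P); print('outer' if k==0 else 'inner',s,len(P))
    d=np.linalg.norm(P-s[:2],axis=1); a=np.degrees(np.arctan2(P[:,0]-s[0],P[:,1]-s[1]))
    sel=(d>(.048 if k==0 else .0185))&(abs(a)<30); print(' ext',d[sel].max(),'ang from tool y',np.median(a[sel]),a[sel].min(),a[sel].max(),sel.sum())
# held collar: z of collar top = tool z +0.025+-; bright arc
zc=c['ee'][2]-(.1055-.078)
from_crop=lambda u,v:(255+u/2.857-.3,200+v/2.857-.3)
A=[(480,105),(500,92),(540,74),(570,71),(600,70),(630,76),(660,88),(690,106),(720,140),(733,168),(455,150),(466,128)]
P=np.array([tool(from_crop(u-400,v),zc) for u,v in A])
f=least_squares(lambda s:np.linalg.norm(P-s[:2],axis=1)-.028,[0,0]); print('collar axis in tool',f.x,np.abs(f.fun).max())
l=tool(from_crop(388,209),zc); print('lug outer',l, np.linalg.norm(l-f.x))
for v in (189,229): print(tool(from_crop(380,v),zc)-f.x)
c1=np.load('pics/w1.npz'); R1=Ro.from_euler('xyz',c1['rot']).as_matrix(); 
E
```

```text
outer [0.10015669 0.0050653  0.04407704] 384
 ext 0.053617346046588285 ang from tool y -1.0050772504231167 -7.56307226187472 4.459891719762411 25
inner [0.10009484 0.00563223 0.01629413] 129
 ext 0.02291057705255715 ang from tool y -1.1778371445893159 -22.51450292485767 18.991615163757935 26
collar axis in tool [0.0011168  0.00032451] 0.0008807094984585283
lug outer [0.00198514 0.03799614] 0.0376816343838949
[0.00482174 0.0359996 ]
[-0.0031224   0.03633437]
```

Both fits agree: the hub is at tool (0.100, 0.005), with the keyway about 1° off tool y. The ring sizes also match the drawing. I'll move over the bore with the key held 8° off, lower about 10 mm of plain tip, then turn.

```bash
python3 -m creep '[[[0.3,0,0],-0.3,0],[[0.9,0.05,0],-0.6,0],[[1.5,0.1,0],-0.9,0],[[1.85,0.1,0],-1,0],[[1.97,0.1,0],-1,0],[[1.97,0.1,0],-1,0],[[1.97,0.1,0],-1,0]]'
python3 - <<'E'
from h import *
o,c=grab('scene','s4'); print(o['ee_pos'],np.degrees(o['eef_rot']),o['time_s'])
c2=c['img'][110:290,270:510,::-1]; cv2.imwrite('pics/s4z.png',cv2.resize(c2,(800,600)))
E
```

```text
time_s: 6.7
ee_pos: [0.5626, 0.2039, 0.2405]
eef_rot: [3.142, 0.0, 2.36]
force: [-0.1, 0.1, -4.6]
grip_width: 0.0277
[0.56264603 0.20386293 0.2405    ] [1.79998273e+02 1.96257949e-02 1.35215036e+02] 6.7
```

View pics/s4z.png

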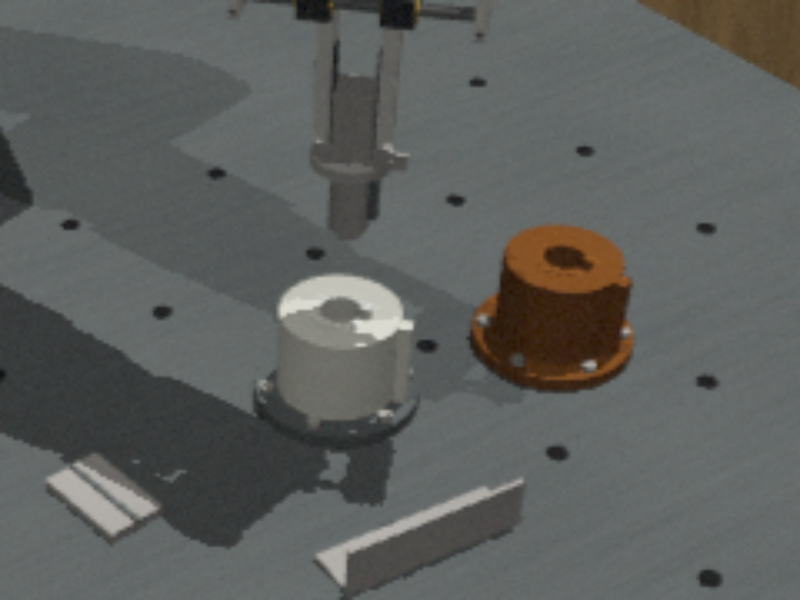

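```bash
python3 - <<'E'
from h import *
c=np.load('pics/s4.npz');T=pose(c)
for p in [(.5609,.2054,.08),(.5609,.2054,.1465),(.5609+.002,.2054,.1465),(.5609,.2074,.1465)]: print(proj(c,p,T))
E
```

```text
[371.87586979 203.2640339 ]
[373.29420432 180.26108808]
[373.80619845 180.666317  ]
[373.98830734 179.99737243]
```

```bash
python3 -m creep '[[[0,0,0.2],0,0],[[0,0,0.6],0,0],[[0,0,0.95],0,0],[[0,0,1.15],0,0],[[0,0,1.25],0,0],[[0,0,1.32],0,0],[[0,0,1.37],0,0],[[0,0,1.42],0,0],[[0,0,1.42],0,0]]'
```

```text
time_s: 7.65
ee_pos: [0.5622, 0.2047, 0.1695]
eef_rot: [3.141, 0.0, 2.361]
force: [0.2, 0.4, -4.5]
grip_width: 0.0278
```

```bash
python3 -m creep '[[[0,0,0.04],0,0],[[0,0,0.08],0,0],[[0,0,0.12],0,0],[[0,0,0.14],0,0],[[0,0,0.14],0,0]]'
python3 -m creep '[[[0,0,0],0.3,0],[[0,0,0],0.6,0],[[0,0,0],0.9,0],[[0,0,0],1.17,0],[[0,0,0],1.17,0],[[0,0,0],1.17,0]]'
```

```text
time_s: 8.15
ee_pos: [0.5622, 0.2047, 0.1623]
eef_rot: [-3.141, -0.0, 2.361]
force: [0.1, 0.3, -3.9]
grip_width: 0.0277
time_s: 8.75
ee_pos: [0.5622, 0.2047, 0.1625]
eef_rot: [3.142, 0.0, 2.199]
force: [0.0, -0.3, -4.2]
grip_width: 0.028
```

```bash
python3 -m creep '[[[0,0,0.04],0,0],[[0,0,0.08],0,0],[[0,0,0.12],0,0],[[0,0,0.16],0,0],[[0,0,0.2],0,0],[[0,0,0.2],0,0]]'
```

```text
time_s: 9.35
ee_pos: [0.5621, 0.2047, 0.152]
eef_rot: [-3.141, -0.0, 2.198]
force: [0.3, 0.6, -3.6]
grip_width: 0.0279
```

The tip is now past 16 mm (21 mm in) with no force change, so the key is in the keyway. Continuing down.

```bash
python3 -m creep '[[[0,0,0.06],0,0],[[0,0,0.12],0,0],[[0,0,0.18],0,0],[[0,0,0.24],0,0],[[0,0,0.3],0,0],[[0,0,0.36],0,0],[[0,0,0.42],0,0],[[0,0,0.46],0,0],[[0,0,0.46],0,0]]'
```

```text
time_s: 10.25
ee_pos: [0.5621, 0.2047, 0.1291]
eef_rot: [-3.141, -0.0, 2.198]
force: [-0.1, -0.6, -3.9]
grip_width: 0.0277
```

```bash
python3 -m creep '[[[0,0,0.04],0,0],[[0,0,0.08],0,0],[[0,0,0.12],0,0],[[0,0,0.16],0,0],[[0,0,0.16],0,0]]'
```

```text
time_s: 10.75
ee_pos: [0.5623, 0.2047, 0.1218]
eef_rot: [3.141, 0.0, 2.198]
force: [-2.6, -1.9, 2.9]
grip_width: 0.0276
```

```bash
python3 -m creep '[[[0,0,0.03],0,0],[[0,0,0.06],0,0],[[0,0,0.08],0,0],[[0,0,0.08],0,0],[[0,0,0.08],0,0]]'
```

```text
time_s: 11.25
ee_pos: [0.5623, 0.2047, 0.1182]
eef_rot: [3.141, 0.0, 2.198]
force: [-4.7, -2.7, 6.8]
grip_width: 0.0277
```

```bash
python3 -m creep '[[[0,0,0.02],0,0],[[0,0,0.04],0,0],[[0,0,0.04],0,0],[[0,0,0.04],0,0]]'
```

```text
time_s: 11.65
ee_pos: [0.5623, 0.2046, 0.1163]
eef_rot: [3.141, 0.0, 2.198]
force: [-4.8, -3.2, 8.2]
grip_width: 0.0276
```

```bash
python3 -m creep '[[[0,0,0.01],0,0],[[0,0,0.02],0,0],[[0,0,0.02],0,0],[[0,0,0.02],0,0]]'
```

```text
time_s: 12.05
ee_pos: [0.5623, 0.2047, 0.1155]
eef_rot: [3.141, 0.0, 2.198]
force: [-6.6, -3.2, 10.1]
grip_width: 0.0277
```

```bash
python3 -m creep '[[[0,0,0.01],0,0],[[0,0,0.02],0,0],[[0,0,0.02],0,0],[[0,0,0.02],0,0]]'
```

```text
time_s: 12.45
ee_pos: [0.5623, 0.2047, 0.1155]
eef_rot: [3.141, 0.0, 2.198]
force: [-9.2, -5.2, 19.9]
grip_width: 0.0277
```

```bash
python3 -m creep '[[[0,-0.01,0],0,0],[[0,-0.015,0.005],0,0],[[0,-0.015,0.01],0,0],[[0,-0.015,0.01],0,0],[[0,-0.015,0.01],0,0]]'
python3 - <<'E'
from h import *
o,c=grab('scene','s5'); o,w=grab('wrist','w5'); print(o['ee_pos'],np.degrees(o['eef_rot']),o['force'],o['moment'],o['time_s'])
a=cv2.resize(c['img'][170:245,320:420,::-1],(400,300),interpolation=cv2.INTER_CUBIC); b=cv2.resize(w['img'][190:310,240:400,::-1],(400,300),interpolation=cv2.INTER_CUBIC)
cv2.imwrite('pics/m5.png',np.hstack([a,b]))
E
```

```text
time_s: 12.95
ee_pos: [0.5623, 0.2046, 0.1155]
eef_rot: [3.139, 0.001, 2.198]
force: [-7.0, -1.9, 21.2]
grip_width: 0.0276
[0.56225085 0.20459231 0.11544949] [1.79846830e+02 4.66095404e-02 1.25929068e+02] [-7.94483865 -2.34452617 22.31256857] [-8.80282690e-01  2.08364158e+00 -4.94577829e-04] 13.0
```

View pics/m5.png

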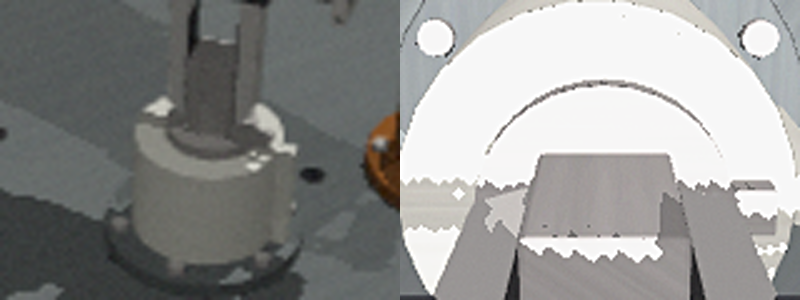

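View pics/s5.png

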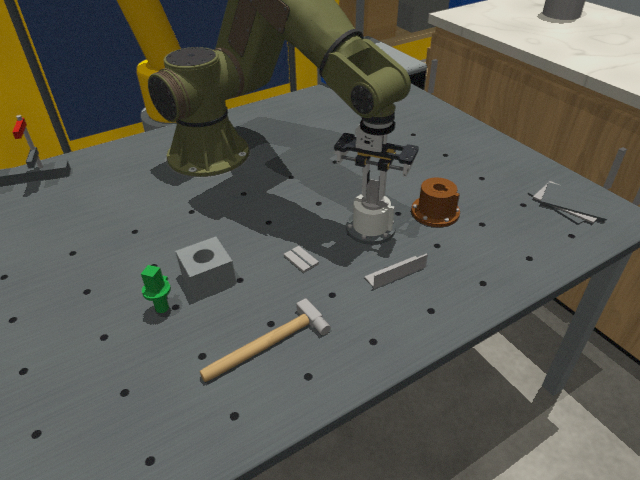

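Both views show the collar down on the hub face, the lug over the rib at (765,185) in the right panel, and the bystanders where they were. As a last check I'll measure the collar-to-face step from depth.

```bash
python3 - <<'E'
from h import *
c=np.load('pics/w5.npz');T=pose(c,c['ee'],c['rot']);f=240/np.tan(np.radians(float(c['vertical_fov']))/2)
def Z(u,v):
    v,u=np.mgrid[v-2:v+3,u-2:u+3]; z=c['depth'][v,u]; 
    return np.median((T[2,0]*(u-c['cx'])/f+T[2,1]*(v-c['cy'])/f+T[2,2])*z+T[2,3])
print('face',[Z(u,v) for u,v in [(320,205),(290,212),(350,212)]],'collar',[Z(u,v) for u,v in [(320,235),(308,240),(335,242)]])
E
python3 -m creep '[[[0,0,0],0,0],[[0,0,0],0,0],[[0,0,0],0,0]]'
```

```text
face [np.float64(0.08070438778214731), np.float64(0.0809964506104848), np.float64(0.08094909197381597)] collar [np.float64(0.08885297953881394), np.float64(0.08864172043655641), np.float64(0.08871497841764664)]
time_s: 13.35
ee_pos: [0.5623, 0.2046, 0.1155]
eef_rot: [3.139, 0.001, 2.198]
force: [-7.7, -2.2, 21.8]
grip_width: 0.0276
```

The step measures 7.9 mm against an 8 mm thick collar, so the shaft is flush, and the push is steady. Handing in.

```bash
python3 -c "
from station import ctrl; print(ctrl.hand_in())"
```

```text
the job is handed in; nothing more can be done
None
```

The shaft is fully home in the white hub, with the head still gripped and the arm still pushing. I handed the job in at about 13.4 s; the hand-in reports no verdict.

I gripped the head at 60 N and lifted the shaft clear of the block. I lowered about 11 mm of plain tip into the bore with the key held roughly 8° off, then turned it about 9°. The key slipped into the keyway without resistance, and I pushed down against the ejector.

**Last checks:**
- **Collar flush:** the step from hub face to collar top measured 7.9 mm, against the 8 mm collar.
- **Fully down:** the tool stopped at z = 0.1155 m, the height I had predicted for fully seated, and stayed there as the force rose.
- **Push and grip:** the upward reaction held at about 22 N, above the roughly 8 N the spring gives net of the shaft's weight. The opening was 27.6 mm on the 28 mm head.
- **Alignment:** the lug sits over the hub's rib.
- **Surroundings:** the angle iron, coupon, hammer and both look-alikes appear unmoved in the final scene picture.

**Leftover side force:** about 8 N of sideways force remained from a slight centring offset in the bore. A small correction reduced it a little but did not remove it.

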